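Feed a rack of spun blood tubes into the rack loader

ROBOT

A 7-joint arm with a two-finger parallel gripper is mounted at the origin on a cart in front of the work surface, level with it; the furniture and walls round the work are solid. World frame = base frame: x ahead of the robot, y to its left, z up, the work surface at z = 0. Lengths are in m, angles in degrees, forces in N, time in s.
With the tool pointing down it reaches from about 0.425 to 0.875 m from the base axis. Payload 4.7 kg.
Tool frame: the origin (TCP) lies at the very end of the fingers, on their centre line; the grasp point (between the pads) lies 19 mm behind it; z points along the fingers, y is the line along which they close (so a half turn about z gives the same grasp; the last joint's range is limited). The gripper opens to 87 mm and grips with 3 to 60 N. Pads are 19 mm wide; open, the fingers measure 117 mm over their backs; the gripper's body (75 mm by 190 mm) begins 51 mm behind the grasp point.
Start: joints at [-67.202, 18.392, -4.016, 83.108, 1.295, 78.541, -3.26], TCP at [0.243, 0.603, 0.223] pointing down, gripper open.
Joint ranges: [-163.93, 163.93], [-17.29, 119.83], [-79.2, 71.16], [3.27, 140.29], [-89.18, 269.18], [5.43, 117.66], [-154.24, 154.24]. Speed limits (degrees/s): [147.25, 147.25, 180, 180, 180, 180, 180].

INTERFACE

Orientations are given as [roll, pitch, yaw] about the fixed x, y, z axes, in that order (R = Rz(yaw) Ry(pitch) Rx(roll)).
In Python, from cell import get_obs, read_camera, sign_off, silhouettes gives the robot as it stands.
- The arm moves only by the tool play_rows, never from a script. Its argument "steps" is a list that holds one entry, the list of rows, each a list of 7 numbers: the shift along the tool's x, y, z in m, then the turn, a rotation vector about the tool's x, y, z in rad, then the finger opening in m, from 0 to 0.087. A call has 1 to 12 rows; each row shifts and turns the commanded pose from where the row before left it, along the tool's axes as they then stand; what a row does not reach is not made up. A row lasts 1/10 s, in which the tool goes at most 50 mm and 8.59 degrees, less where a joint would pass 70% of its speed; a pose out of reach is approached as far as the arm can. A call is refused whole if a number of a shift passes 0.05 or a number of a turn 0.15, either way. A call with a gripper value outside its range is refused whole. The fingers move at their own pace and stop on an object; "force" is the grip in N (left out, the last holds). Time passes only in rows, so rows that do not move let the fingers close. It gives the time, the measured TCP pose, the force, the opening and the grip force at its end, in the units of the state.
- get_obs(): the state, without advancing time (a new reading comes with each control period).
- read_camera(name): name is "side" or "top" or "wrist"; returns a dict with "frame" (400x640x3 uint8, red, green, blue), "intrinsics" (3x3 intrinsics, pixels), "view" (4x4, takes a point from world to camera coordinates). Camera axes: x right, y up, looking along -z (the intrinsics and any distortion apply to the point x, -y, -z); pixel columns grow to the right and rows downward; lengths in m; the calibration is good to about 2 mm. The wrist camera is an equidistant fisheye: a pixel r from the principal point sees the ray r / f radians off the axis. A picture is of the moment at which its call begins. There is no depth.
- sign_off(): hands the job in; it is judged then, once.
Trained networks look in the newest picture that a camera, given by its name, has taken for a name from the list of things; names that differ only in an ending like _2 or _b are one class to them, and where a whole thing is asked for, a point or a joint stands for the part that bears it (a point fixed in the world has none). Each returns a list of dicts, best first, with "p" (0 to 1); they miss things now and then, are a little off and sometimes report something else, mostly with a low value. They report only what shows in the picture. A call takes as long as a camera call.
- silhouettes(camera, name): "pixels" (400x640 bool, what is visible of it) and "extent" ([left, top, right, bottom] in pixels, round what is visible of it).
The state is a dict: "time_s": time; "qpos": joint angles; "joint_velocities": joint speeds; "effort": joint torques, N m; "tool_pos": TCP position; "tool_rot": TCP orientation; "force": force on the tool from outside, world axes, zero at the start; "wrist_torque": the same for the moment, N m; "grip_width": finger opening in m; "grasp_force": force on a finger pad.
Only numpy, scipy, OpenCV 4.12 (cv2) and the standard library are available. Lean on these libraries where they do the work, as an engineer would, in place of code of your own. Each camera call takes 0.05 s, during which the arm holds its last target. There are 200 camera calls.

TASK

Feed the rack with the three magenta-capped tubes into the loader: with your fingertips behind it, push it straight along the lane it stands in until its front is fully home at the end stop and has tipped that lane's orange flag, with neither the rack nor you touching a guide rail; then press the green start key all the way down, let it come up and move clear. The blood has just been spun, so go gently: do not grip, lift, tip or ram the rack, and leave the tubes standing in it. Do not press the key before the rack is home, and leave the empty rack in the other lane, the white bottle and the orange-capped pot where they are.

Things in the scene. Friction and masses are not known exactly. Their poses are not given: they have to be found in the camera images.
- loader: White rack loader, fixed. Origin on the bench top; y runs along the two lanes to the stops, x across. Base x +-80, y -205 to 185 mm, upper face (racks slide on it) z = 12 mm. Lane centres x = -35 (near) and +35 mm (far); lanes 38 mm wide between rails, no rails for y < -84 mm. Rubber stop face at y = 128 mm, on an end housing y 128 to 185 mm, top z = 72 mm.
- tube_rack: Off-white rack 26 x 108 x 55 mm (x, y, z), 50 to 90 g, holds the three magenta-capped tubes. Stands loose in either lane, its front already between the rails, a few mm and degrees off straight. Origin: centre of the underside. Flat end walls at y = -54 mm (rear, to be pushed) and +54 mm (front). Front at the stop: its centre is at loader y = 74 mm. Stays where it is left.
- empty_rack: The same kind of rack (26 x 108 x 55 mm) with no tubes, standing loose in the other lane; stays where it is. Origin at the centre of its underside.
- flag_near (a joint): Orange flag at the end of the near lane (x = -35 mm): a light lever pivoted in the end housing; rad, 0 at rest, grows as a rack front pushes its foot in. The foot stands 11 mm ahead of the stop face, 22 mm above the base. About 0.3 with a rack at the stop, 0.15 with its front nearly 6 mm from it. Its very weak spring does not push a rack back.
- flag_far (a joint): The same flag for the far lane (x = +35 mm).
- start_key (a joint): Green round start key, 22 mm across, on top of the end housing at loader x = 0, y = +164 mm; spring-loaded, value in m: 0 up, 0.005 fully down, at about 4 N.
- start_key_top (a point): Centre of the top face of the green start key (pressed straight down).
- rail_near_outer: Steel guide rail of the near lane, outer side: 4 mm thick, 16 mm high above the base (top at z = 28 mm), centred on loader x = -56 mm, running from loader y = -84 to +121 mm. Origin on the base at loader y = 0. Must not be touched. A centred rack has 6 mm free on each side.
- rail_near_inner: Steel guide rail of the near lane, inner side: 4 mm thick, 16 mm high above the base (top at z = 28 mm), centred on loader x = -14 mm, running from loader y = -84 to +121 mm. Origin on the base at loader y = 0. Must not be touched. A centred rack has 6 mm free on each side.
- rail_far_outer: Steel guide rail of the far lane, outer side: 4 mm thick, 16 mm high above the base (top at z = 28 mm), centred on loader x = 56 mm, running from loader y = -84 to +121 mm. Origin on the base at loader y = 0. Must not be touched. A centred rack has 6 mm free on each side.
- rail_far_inner: Steel guide rail of the far lane, inner side: 4 mm thick, 16 mm high above the base (top at z = 28 mm), centred on loader x = 14 mm, running from loader y = -84 to +121 mm. Origin on the base at loader y = 0. Must not be touched. A centred rack has 6 mm free on each side.
- tube_1: Blood tube with magenta cap, 100 mm long, 13 mm body, 17 mm cap, loose in the rack's place at rack y = 0 mm, its foot 4 mm above the rack's underside; its cap's top is 104 mm above the rack's underside. Origin at its foot, z up. It may lean up to 0.15 rad in its place.
- tube_2: Blood tube with magenta cap, 100 mm long, 13 mm body, 17 mm cap, loose in the rack's place at rack y = 21 mm, its foot 4 mm above the rack's underside; its cap's top is 104 mm above the rack's underside. Origin at its foot, z up. It may lean up to 0.15 rad in its place.
- tube_3: Blood tube with magenta cap, 100 mm long, 13 mm body, 17 mm cap, loose in the rack's place at rack y = 42 mm, its foot 4 mm above the rack's underside; its cap's top is 104 mm above the rack's underside. Origin at its foot, z up. It may lean up to 0.15 rad in its place.
- wash_bottle: Small white reagent bottle, 42 mm across, 92 mm high, standing loose beyond the loader; stays. Origin at the centre of its underside.
- sample_pot: Sample pot with orange cap, 31 mm across, 74 mm high, standing loose beyond the loader; stays. Origin at the centre of its underside.

How it is judged (in metres and radians):
On the way, in this order (a step that is already met when the one before it is completed fails the run):
1. the tube rack is home and its flag is tipped (y of tube_rack in the frame of loader above 0.067 m and angle between the y axis of tube_rack and the y axis of loader, either way round below 0.11 rad and ((x of tube_rack in the frame of loader between -0.041 and -0.029 m and value of joint flag_near above 0.15 rad) or (x of tube_rack in the frame of loader between 0.029 and 0.041 m and value of joint flag_far above 0.15 rad))), for 0.2 s.
2. the start key is pressed with the rack home (all of step 1 and value of joint start_key above 0.004 m), for 0.05 s.
At the end, for the whole second after the job is handed in: The tube rack rests home in its lane: front within about 6 mm of the stop, within 6 mm of the lane centre, that flag beyond 0.15 rad; start key up again; tubes upright in the rack (0.2 rad); empty rack, bottle and pot within 8 mm of their places (all of step 1 and value of joint start_key below 0.0015 m and linear speed of tube_rack below 0.01 m/s and angle between each of tube_1, tube_2, tube_3's own z axis and vertical below 0.2 rad and distance of each of empty_rack, wash_bottle, sample_pot from where it was at the start of the episode below 0.008 m); the robot touches nothing.
It fails at once if a guide rail is touched, by a rack or by the robot (contact force between any of rail_near_outer, rail_near_inner, rail_far_outer, rail_far_inner and anything else above 0.08 N).
It fails at once if the tube rack is lifted or tipped, or a tube is pulled up or knocked askew (z of tube_rack in the frame of loader above 0.02 m or angle between tube_rack's own z axis and vertical above 0.12 rad or z of any of tube_1, tube_2, tube_3 in the frame of tube_rack above 0.02 m or angle between any of tube_1, tube_2, tube_3's own z axis and vertical above 0.3 rad).
It fails at once if the tube rack is rammed or squeezed (over 30 N from the fingers), or taken from above instead of pushed from behind (contact force between the fingers and tube_rack above 30 N or (contact force between the fingers and tube_rack above 0.3 N and y of the grasp point in the frame of tube_rack above -0.035 m and z of the grasp point in the frame of tube_rack below 0.075 m)).
It fails at once if the start key is pressed while the tube rack is not home (value of joint start_key above 0.003 m and not (y of tube_rack in the frame of loader above 0.067 m and angle between the y axis of tube_rack and the y axis of loader, either way round below 0.11 rad and ((x of tube_rack in the frame of loader between -0.041 and -0.029 m and value of joint flag_near above 0.15 rad) or (x of tube_rack in the frame of loader between 0.029 and 0.041 m and value of joint flag_far above 0.15 rad)))).
It fails at once if the empty rack or a thing beside the loader is moved (distance of any of empty_rack, wash_bottle, sample_pot from where it was at the start of the episode above 0.008 m).
It also fails if it takes over 48 s, if anything falls off the work surface, if the arm or the gripper's body presses on something with over 40 N, if the wrist force passes 120 N, or if a joint passes its speed limit or range.

## Working session

There is one attempt and no reset: what is moved stays moved. The work goes in short steps, Python scripts to look and compute and a tool call to move; the robot and the scene stay as the last step left them, time stands still between calls to the robot, and variables do not carry over. Pictures are saved under pics/ and viewed, at most 13 in all, crops included, and the job is handed in when it is done.

Besides the shell and the picture viewer there is one more tool, called after ">>>" by a JSON object that holds its "op" and its "data". play_rows: Moves the arm, as the interface text tells. Its arguments: {"type":"object","properties":{"steps":{"type":"array","items":{"type":"array","items":{"type":"array","items":{"type":"number"}}}},"force":{"type":"number"}},"required":["steps"]}

```bash
mkdir -p pics; ls
python3 - <<'E'
from cell import *
import cv2,numpy as np
o=get_obs();print(o['time_s'],o['tool_pos'],o['tool_rot'],o['force'],o['grip_width'])
for n in['side','top']:
    c=read_camera(n);print(n,c['intrinsics'].tolist() if hasattr(c['intrinsics'],'tolist') else c['intrinsics'],np.round(c['view'],4).tolist(),[k for k in c])
    cv2.imwrite(f'pics/{n}0.png',c['frame'][...,::-1])
    for t in['tube_rack','empty_rack','loader','start_key','flag_near','tube_1','wash_bottle','sample_pot','rail_near_outer']:
        print(t,[(round(s['p'],2),np.round(s['extent']).tolist(),int(s['pixels'].sum())) for s in silhouettes(n,t)][:4])
E
```

```text
pics
0.0 [0.24321556 0.60217051 0.22146179] [-1.79889597e+02  4.45401631e-03  1.58011320e+02] [-0.54026672  0.59691722  0.14635601] 0.08724133441725256
side [[516.0712220130993, 0.0, 319.151870282644], [0.0, 516.0712220130993, 205.9452546361679], [0.0, 0.0, 1.0]] [[-0.9194, -0.3929, 0.0181, 0.6231], [0.2679, -0.5921, 0.76, -0.0918], [-0.2879, 0.7036, 0.6496, -0.8817], [0.0, 0.0, 0.0, 1.0]] ['frame', 'intrinsics', 'view']
tube_rack [(0.9, [373.0, 166.0, 411.0, 222.0], 971)]
empty_rack [(0.65, [336.0, 150.0, 373.0, 206.0], 1174)]
loader [(0.89, [254.0, 174.0, 430.0, 337.0], 13716)]
start_key [(0.55, [298.0, 263.0, 314.0, 277.0], 194)]
flag_near [(0.54, [333.0, 261.0, 338.0, 279.0], 80)]
tube_1 [(0.64, [380.0, 174.0, 388.0, 200.0], 253), (0.52, [391.0, 158.0, 398.0, 188.0], 157), (0.15, [296.0, 261.0, 316.0, 276.0], 234)]
wash_bottle [(0.79, [266.0, 182.0, 291.0, 234.0], 1052)]
sample_pot [(0.91, [303.0, 159.0, 320.0, 200.0], 581)]
rail_near_outer [(0.67, [305.0, 158.0, 319.0, 202.0], 547), (0.59, [357.0, 215.0, 397.0, 280.0], 305), (0.57, [254.0, 166.0, 426.0, 338.0], 13587), (0.15, [2
[... 357 characters left out ...]
0], 481)]
empty_rack [(0.66, [357.0, 184.0, 417.0, 205.0], 935)]
loader [(0.75, [221.0, 164.0, 427.0, 256.0], 13580), (0.7, [352.0, 225.0, 367.0, 229.0], 69)]
start_key [(0.49, [227.0, 198.0, 241.0, 206.0], 105)]
flag_near [(0.52, [240.0, 221.0, 264.0, 227.0], 106)]
tube_1 [(0.74, [244.0, 223.0, 258.0, 225.0], 39), (0.59, [356.0, 224.0, 368.0, 231.0], 81), (0.57, [358.0, 186.0, 417.0, 206.0], 994), (0.5, [377.0, 225.0, 390.0, 235.0], 119)]
wash_bottle [(0.78, [306.0, 133.0, 326.0, 159.0], 501), (0.57, [264.0, 200.0, 364.0, 209.0], 341)]
sample_pot [(0.58, [362.0, 149.0, 379.0, 168.0], 274), (0.33, [263.0, 212.0, 365.0, 219.0], 339)]
rail_near_outer [(0.49, [265.0, 234.0, 360.0, 242.0], 210)]
```

Run:
```python
import cv2
a=cv2.imread('pics/top0.png')[120:270,210:440];cv2.imwrite('pics/top0c.png',cv2.resize(a,None,fx=3.4,fy=3.4,interpolation=cv2.INTER_CUBIC))
a=cv2.imread('pics/side0.png')[140:345,240:440];cv2.imwrite('pics/side0c.png',cv2.resize(a,None,fx=2.9,fy=2.9,interpolation=cv2.INTER_CUBIC))
```

```text
(no output)
```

View pics/top0c.png

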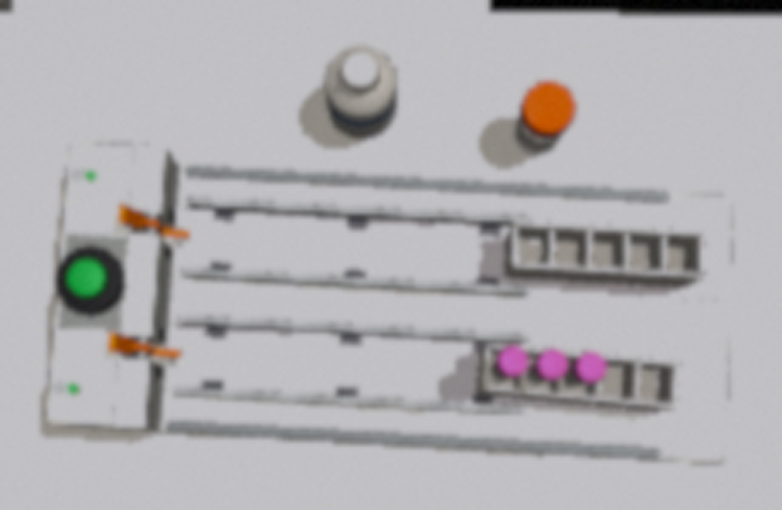

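View pics/side0c.png

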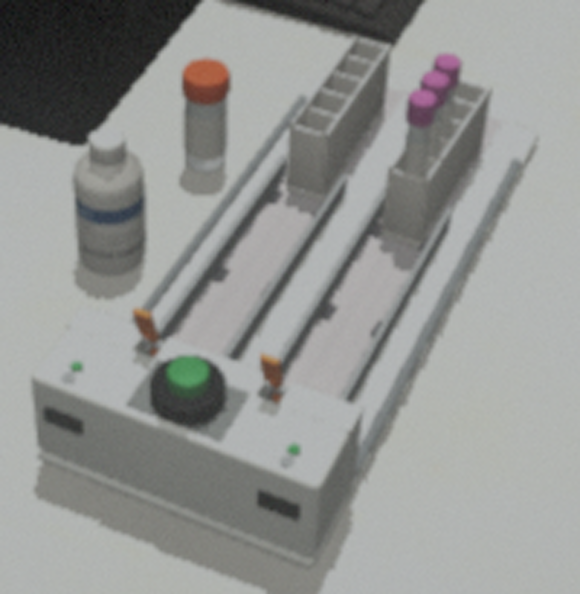

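The tube rack stands in the near lane (top crop: rack from x≈480 to 672, y≈345 to 405; key at (88,278)). The empty rack is in the far lane. The near-lane rails run from about (175,392) to (520,410) and from (178,322) to (522,338). Next I fit the poses.

```bash
cat > h.py <<'E'
import numpy as np,cv2
from scipy.optimize import least_squares
from scipy.spatial.transform import Rotation as Ro
def proj(c,P):
    P=np.atleast_2d(P);V=np.array(c['view']);K=np.array(c['intrinsics'])
    q=P@V[:3,:3].T+V[:3,3];q=q*[1,-1,-1]
    return np.c_[K[0,0]*q[:,0]/q[:,2]+K[0,2],K[1,1]*q[:,1]/q[:,2]+K[1,2]]
def tf(p,L):  # p=(x,y,yaw) ; L local mm -> world m
    L=np.atleast_2d(L).astype(float)/1000;c,s=np.cos(p[2]),np.sin(p[2])
    return np.c_[p[0]+c*L[:,0]-s*L[:,1],p[1]+s*L[:,0]+c*L[:,1],L[:,2]]
E
python3 - <<'E'
from h import *
from cell import *
T=read_camera('top');S=read_camera('side')
o=lambda a:np.array(a)/3.4+[210,120]
s=lambda a:np.array(a)/2.9+[240,140]
Lt=[(56,121,28),(56,-84,28),(14,121,28),(14,-84,28),(-14,121,28),(-14,-84,28),(-56,121,28),(-56,-84,28),(-80,-205,12),(80,-205,12),(80,185,72)]
pt=o([(187,203),(525,215),(182,272),(525,293),(178,322),(522,338),(174,392),(520,410),(722,462),(732,193),(68,147)])
Ls=[(-56,121,28),(80,185,72),(-80,185,72),(-80,128,72),(-80,-205,12)]
ps=s([(345,400),(38,378),(310,487),(360,408),(537,140)])
f=lambda p:np.r_[(proj(T,tf(p,Lt))-pt).ravel(),(proj(S,tf(p,Ls))-ps).ravel()]
r=least_squares(f,[.57,0.2,0],loss='soft_l1');p=r.x
print(p,np.degrees(p[2]));print(np.round(r.fun.reshape(-1,2),1).tolist())
# rack: top-face corners in top and side crops
R=[(-13,54,67),(13,54,67),(13,-54,67),(-13,-54,67)]
pr=o([(485,397),(478,345),(672,363),(670,408)])
Rs=[(-13,54,67),(13,54,67),(-13,-54,67),(-13,54,12),(13,54,12)]
prs=s([(430,180),(388,170),(490,92),(416,240),(386,228)])
g=lambda q:np.r_[(proj(T,tf(q,R))-pr).ravel(),(proj(S,tf(q,Rs))-prs).ravel()]
r=least_squares(g,[p[0]-.035,p[1]-.1,p[2]],loss='soft_l1');q=r.x
print(q,np.degrees(q[2]-p[2]),np.round(r.fun.reshape(-1,2),1).tolist())
d=q[:2]-p[:2];c,si=np.cos(p[2]),np.sin(p[2]);print('rack in loader mm',1000*(c*d[0]+si*d[1]),1000*(-si*d[0]+c*d[1]))
np.save('p.npy',p)
# overlay
img=T['frame'][...,::-1].copy();k=4;x0,y0=210,140
im=cv2.resize(img[y0:265,x0:435],None,fx=3.5,fy=3.5,interpolation=cv2.INTER_CUBIC);k=3.5
def dl(P,col,im=im,C=T,o=(x0,y0)):
    u=((proj(C,P)-o+.5)*k-.5).round().astype(int);cv2.polylines(im,[u.reshape(-1,1,2)],False,col,1)
for C,I,oo in((T,im,(x0,y0)),):
    for x in(-56,-14,14,56):dl(tf(p,[(x,-84,28),(x,121,28)]),(0,0,255))
    for x in(-80,80):dl(tf(p,[(x,-205,12),(x,128,12)]),(255,0,0))
    dl(tf(p,[(-80,128,72),(80,128,72),(80,185,72),(-80,185,72),(-80,128,72)]),(0,255,0))
    dl(tf(q,R+R[:1]),(0,0,255));dl(tf(q,[(-13,54,12),(13,54,12)]),(255,0,0))
k=3.;o2=(240,140);im2=cv2.resize(S['frame'][140:345,240:440,::-1],None,fx=2.9,fy=2.9,interpolation=cv2.INTER_CUBIC);k=2.9
for x in(-56,-14,14,56):dl(tf(p,[(x,-84,28),(x,121,28)]),(0,0,255),im2,S,o2)
dl(tf(p,[(-80,128,72),(80,128,72),(80,185,72),(-80,185,72),(-80,128,72)]),(0,255,0),im2,S,o2)
dl(tf(q,R+R[:1]),(0,0,255),im2,S,o2);dl(tf(q,[(-13,54,12),(13,54,12)]),(255,0,0),im2,S,o2)
cv2.imwrite('pics/ov1.png',im);cv2.imwrite('pics/ov2.png',im2)
E
```

```text
[ 0.54164013  0.19533167 -0.03799832] -2.1771434388310205
[[-1.2, -0.1], [1.3, 1.3], [-1.2, 0.3], [0.6, -0.8], [-0.9, -0.4], [1.0, -0.0], [-1.2, 0.1], [0.8, 0.0], [0.8, 0.1], [-0.6, 0.3], [-1.5, -1.4], [-8.2, 12.4], [-3.9, -1.2], [3.9, -0.0], [2.0, -1.3], [0.6, -4.2]]
[ 0.49962811  0.08782207 -0.06856187] -1.7511626086668868 [[-2.5, -1.2], [0.6, 0.4], [0.5, -0.4], [0.4, 0.1], [-0.1, 0.3], [0.2, -0.9], [0.4, -2.6], [1.4, 3.3], [-1.8, 2.8]]
rack in loader mm -37.897494374077276 -109.02799339996339
```

View pics/ov1.png

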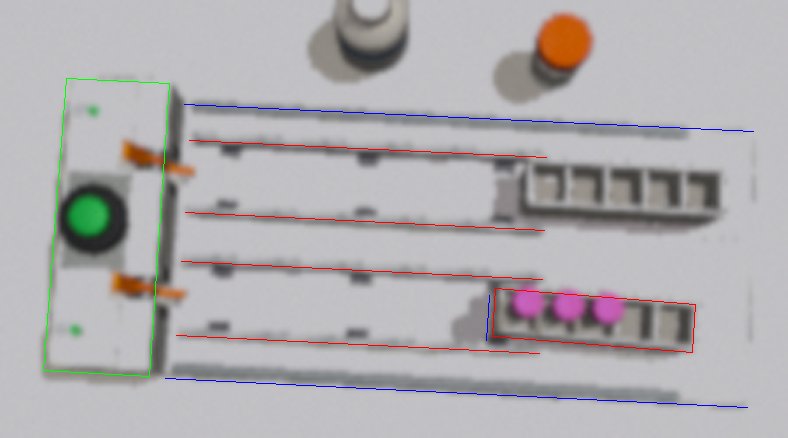

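View pics/ov2.png

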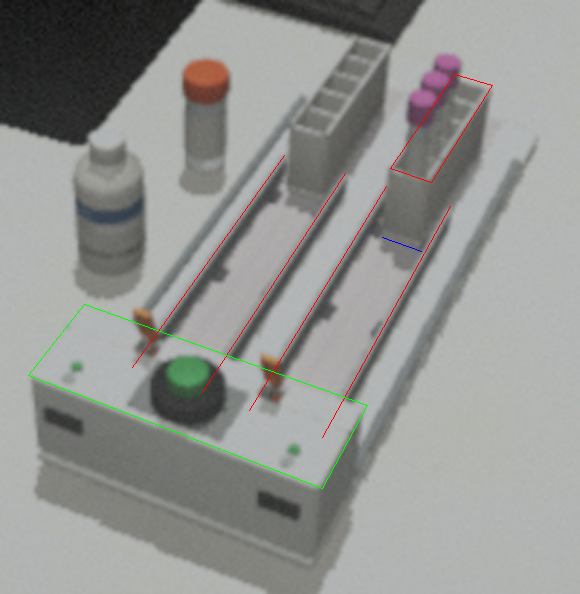

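The fit gives the loader at (0.542, 0.195) with yaw −2.2°. The rack is in the near lane at loader (−38, −109) mm, turned −1.75°. Both overlays agree with the picture to about 1–2 px. I now move above and behind the rack with the fingers closed.

>>> {"op": "play_rows", "data": {"steps": [[[-0.038,-0.038,0,0,0,0,0],[-0.038,-0.038,0,0,0,0,0],[-0.038,-0.038,0,0,0,0,0],[-0.038,-0.038,0,0,0,0,0],[-0.038,-0.038,0,0,0,0,0],[-0.038,-0.038,0,0,0,0,0],[-0.038,-0.038,0,0,0,0,0],[-0.038,-0.038,0,0,0,0,0],[-0.038,-0.038,0,0,0,0,0],[-0.038,-0.038,0,0,0,0,0],[-0.038,-0.038,0,0,0,0,0],[-0.038,-0.038,0,0,0,0,0]]]}}

```text
time_s: 2.3
tool_pos: [0.4785, 0.0485, 0.223]
tool_rot: [179.9, 0.1, 158.0]
force: [2.5, 0.4, -0.1]
grip_width: 0.0025
grasp_force: 0.0
```

>>> {"op": "play_rows", "data": {"steps": [[[0,0,0,0,0,0.115,0],[0,0,0,0,0,0.115,0],[0,0,0,0,0,0.115,0],[0,0,0,0,0,0.115,0],[0,0,0,0,0,0.115,0],[0,0,0,0,0,0.115,0],[0,0,0,0,0,0.115,0],[0,0,0,0,0,0.115,0],[0,0,0,0,0,0.115,0],[0,0,0,0,0,0.115,0],[0,0,0,0,0,0.1,0],[0,0,0,0,0,0,0]]]}}

```text
time_s: 3.5
tool_pos: [0.478, 0.0505, 0.2227]
tool_rot: [180.0, -0.0, 86.4]
force: [0.1, -0.3, 0.5]
grip_width: 0.0003
grasp_force: 0.0
```

>>> {"op": "play_rows", "data": {"steps": [[[-0.015,0.005,0,0,0,0,0],[-0.015,0.005,0,0,0,0,0],[-0.015,0.005,0,0,0,0,0],[0,0,0,0,0,0,0],[0,0,0,0,0,0,0]]]}}

```text
time_s: 4.0
tool_pos: [0.49, 0.0051, 0.2226]
tool_rot: [-180.0, -0.0, 86.4]
force: [-0.0, 0.5, -0.0]
grip_width: 0.0006
grasp_force: 0.0
```

Run:
```python
from h import *
from cell import *
c=read_camera('wrist');np.save('w.npy',c,allow_pickle=True)
print(c['intrinsics'],np.round(c['view'],3).tolist(),get_obs()['tool_pos'],get_obs()['tool_rot'])
cv2.imwrite('pics/w0.png',c['frame'][...,::-1])
for t in['tube_rack','empty_rack','rail_near_inner']:print(t,[(round(s['p'],2),np.round(s['extent']).tolist()) for s in silhouettes('wrist',t)][:4])
```

```text
[[309.70691629   0.         317.55337456]
 [  0.         309.70691629 202.39545003]
 [  0.           0.           1.        ]] [[0.998, -0.063, -0.001, -0.488], [0.061, 0.968, -0.245, -0.006], [0.017, 0.244, 0.97, -0.398], [0.0, 0.0, 0.0, 1.0]] [0.48992328 0.00555779 0.22255882] [-1.79991911e+02 -3.77189807e-02  8.64892002e+01]
tube_rack [(0.22, [362.0, 0.0, 372.0, 90.0])]
empty_rack []
rail_near_inner [(0.6, [335.0, 3.0, 343.0, 90.0])]
```

View pics/w0.png

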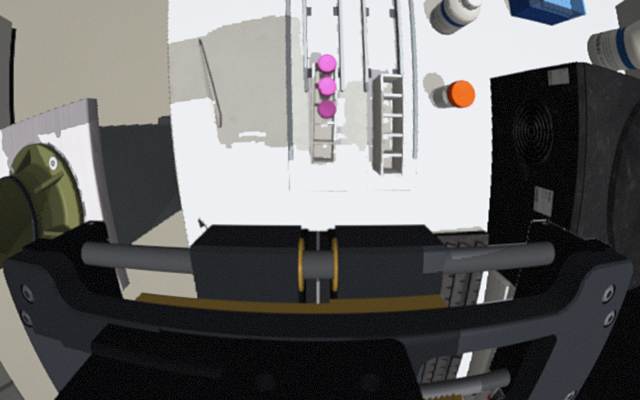

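The wrist view shows the rack behind the fingertip line at columns 312–337, with its rear wall at about row 162 and the rails on either side. I check the model against this nearer view.

```bash
cat >> h.py <<'E'
def fish(c,P):
    P=np.atleast_2d(P);V=np.array(c['view']);K=np.array(c['intrinsics'])
    q=(P@V[:3,:3].T+V[:3,3])*[1,-1,-1];r=np.hypot(q[:,0],q[:,1]);t=np.arctan2(r,q[:,2])
    return K[:2,2]+K[0,0]*t[:,None]*q[:,:2]/r[:,None]
def lines(c,p,q,box,k,name):
    x0,y0,x1,y1=box;im=cv2.resize(c['frame'][y0:y1,x0:x1,::-1],None,fx=k,fy=k,interpolation=cv2.INTER_CUBIC)
    def dl(P,col):
        P=np.array(P);t=np.linspace(0,1,30)[:,None];P=np.vstack([a+t*(b-a) for a,b in zip(P[:-1],P[1:])])
        u=((fish(c,P)-[x0,y0]+.5)*k-.5).round().astype(int);cv2.polylines(im,[u.reshape(-1,1,2)],False,col,1)
    for x in(-56,-14,14,56):dl(tf(p,[(x,-84,28),(x,121,28)]),(0,0,255))
    for x in(-80,80):dl(tf(p,[(x,-205,12),(x,128,12)]),(255,0,0))
    dl(tf(p,[(-80,-205,12),(80,-205,12)]),(255,0,0))
    dl(tf(q,[(-13,54,67),(13,54,67),(13,-54,67),(-13,-54,67),(-13,54,67)]),(0,200,0));dl(tf(q,[(-13,-54,12),(13,-54,12)]),(255,0,255))
    cv2.imwrite(name,im)
E
python3 - <<'E'
from h import *
c=np.load('w.npy',allow_pickle=True).item();p=np.load('p.npy')
lines(c,p,[0.49962811,0.08782207,-0.06856187],(270,0,430,200),3,'pics/w0o.png')
E
```

```text
(no output)
```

View pics/w0o.png

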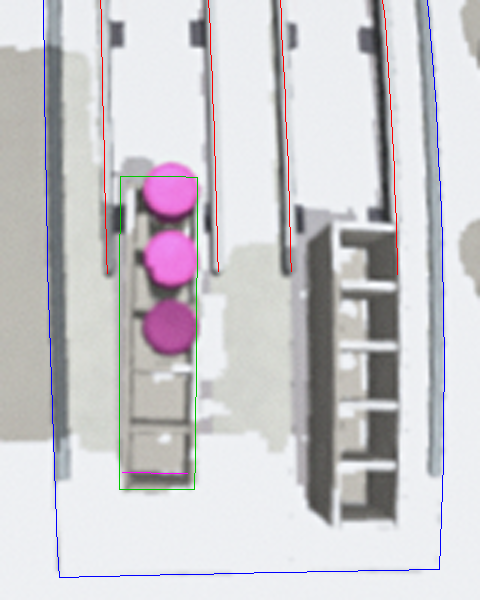

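The model fits the near view within about 1 mm. A gentle constant-curvature push starting at −1.4° should bring the rack on centre and straight. I lower the fingertips behind it to z≈38 mm, above the rail tops at 28 mm.

>>> {"op": "play_rows", "data": {"steps": [[[0,0.002,0.03,0,0,0,0],[0,0.002,0.03,0,0,0,0],[0,0,0.03,0,0,0,0],[0,0,0.03,0,0,0,0],[0,0,0.03,0,0,0,0],[0,0,0.02,0,0,0,0],[0,0,0.0145,0,0,0,0],[0,0,0,0,0,0,0],[0,0,0,0,0,0,0]]]}}

```text
time_s: 5.1
tool_pos: [0.4942, 0.0048, 0.0383]
tool_rot: [-180.0, 0.0, 86.4]
force: [0.4, -0.1, 0.4]
grip_width: 0.0005
grasp_force: 0.0
```

>>> {"op": "play_rows", "data": {"steps": [[[0.003,0,0,0,0,0,0],[0.003,0,0,0,0,0,0],[0.003,0,0,0,0,0,0],[0.003,0,0,0,0,0,0],[0.002,0,0,0,0,0,0],[0.002,0,0,0,0,0,0],[0.002,0,0,0,0,0,0],[0.002,0,0,0,0,0,0],[0.002,0,0,0,0,0,0],[0.002,0,0,0,0,0,0],[0.002,0,0,0,0,0,0]]]}}

```text
time_s: 6.2
tool_pos: [0.4958, 0.0303, 0.0381]
tool_rot: [180.0, 0.0, 86.4]
force: [0.0, -2.0, 1.3]
grip_width: 0.0004
grasp_force: 0.8
```

Run:
```python
from h import *
from cell import *
c=read_camera('wrist');np.save('w1.npy',c,allow_pickle=True)
o=get_obs();print(o['time_s'],o['tool_pos'],o['tool_rot'],o['force'])
cv2.imwrite('pics/w1.png',cv2.resize(c['frame'][0:240,180:480,::-1],None,fx=2.5,fy=2.5,interpolation=cv2.INTER_CUBIC))
```

```text
6.25 [0.49583109 0.03076336 0.03810139] [ 1.79992244e+02 -9.01706614e-03  8.64113597e+01] [-0.51678827 -1.94716911  1.45243381]
```

View pics/w1.png

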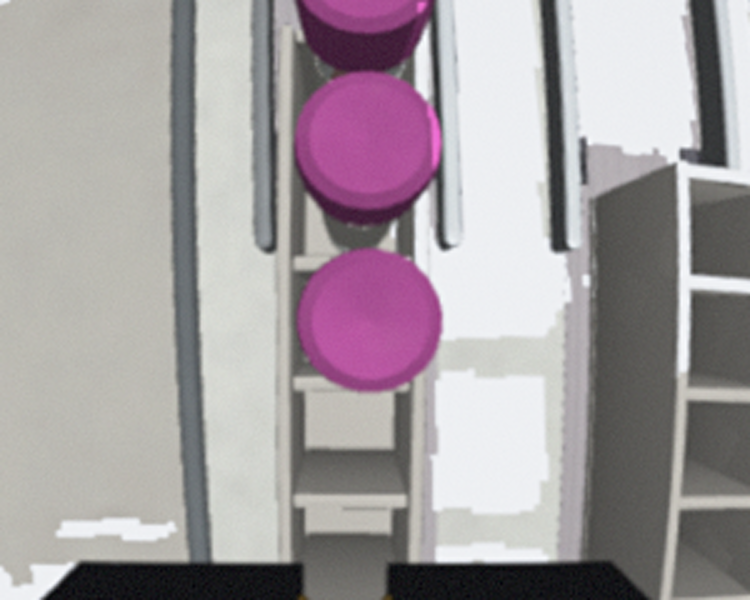

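The fingers have contact at about 2 N and are centred on the rear wall. The rack (columns ~285–422) sits clear of both rails. I push on gently.

>>> {"op": "play_rows", "data": {"steps": [[[0.002,0,0,0,0,0,0],[0.003,0,0,0,0,0,0],[0.003,0,0,0,0,0,0],[0.003,0,0,0,0,0,0],[0.003,0,0,0,0,0,0],[0.003,0,0,0,0,0,0],[0.003,0,0,0,0,0,0],[0.003,0,0,0,0,0,0],[0.003,0,0,0,0,0,0],[0.003,0,0,0,0,0,0],[0.003,0,0,0,0,0,0],[0.003,0,0,0,0,0,0]]]}}

```text
time_s: 7.45
tool_pos: [0.498, 0.0655, 0.0381]
tool_rot: [180.0, -0.0, 86.4]
force: [-0.2, -2.5, 1.4]
grip_width: 0.0006
grasp_force: 0.8
```

```bash
cat > chk.py <<'E'
from h import *
from cell import *
import sys
# rack pose from TCP (flush at the rear) and picture overlay
p=np.load('p.npy');o=get_obs();t=o['tool_pos'];y=np.radians(o['tool_rot'][2]-90)
q=np.array([t[0]-np.sin(y)*.0635,t[1]+np.cos(y)*.0635,y]);d=q[:2]-p[:2];c,s=np.cos(p[2]),np.sin(p[2])
print(o['time_s'],np.round(t,4),np.round(o['tool_rot'],2),np.round(o['force'],1),'rack in loader',np.round([1e3*(c*d[0]+s*d[1]),1e3*(-s*d[0]+c*d[1]),np.degrees(y-p[2])],2))
T=read_camera('top');S=read_camera('side');W=read_camera('wrist')
def ov(C,box,k):
    x0,y0,x1,y1=box;im=cv2.resize(C['frame'][y0:y1,x0:x1,::-1],None,fx=k,fy=k,interpolation=cv2.INTER_CUBIC)
    def dl(P,col):
        u=((proj(C,P)-[x0,y0]+.5)*k-.5).round().astype(int);cv2.polylines(im,[u.reshape(-1,1,2)],False,col,1)
    for x in(-56,-14):dl(tf(p,[(x,-84,28),(x,121,28)]),(0,0,255))
    dl(tf(q,[(-13,54,67),(13,54,67),(13,-54,67),(-13,-54,67),(-13,54,67)]),(0,200,0));dl(tf(q,[(-13,54,12),(13,54,12)]),(255,0,255))
    return im
a=ov(S,(280,150,420,300),3);b=cv2.resize(W['frame'][0:180,230:410,::-1],None,fx=2.1,fy=2.1,interpolation=cv2.INTER_CUBIC)
b=cv2.copyMakeBorder(b,0,a.shape[0]-b.shape[0],0,0,0) if a.shape[0]>b.shape[0] else b[:a.shape[0]]
cv2.imwrite(sys.argv[1],np.hstack([a,b])[:,:800])
E
python3 chk.py pics/c1.png
```

```text
7.45 [0.498  0.0655 0.0381] [180.    -0.    86.39] [-0.2 -2.5  1.4] rack in loader [-37.13 -67.93  -1.43]
```

View pics/c1.png

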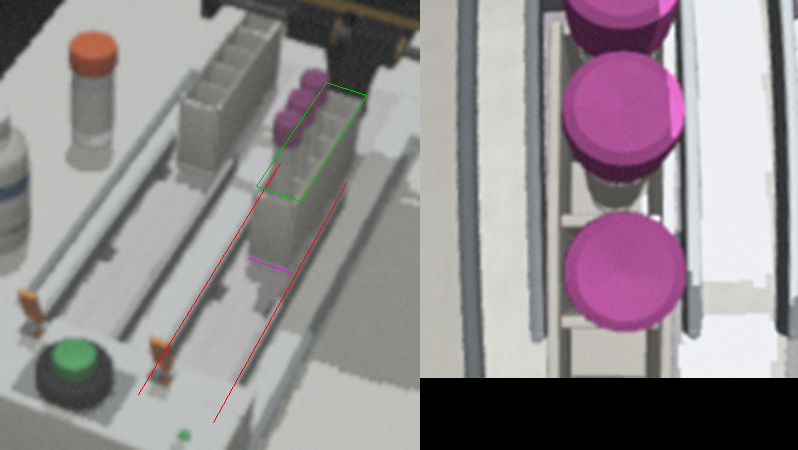

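In the side overlay the rack front sits about 2 px ahead and inward of the model. In the wrist view both rail gaps look even: rails at 537 and 692, rack at ~553–672. I keep pushing and turn gradually to straight.

>>> {"op": "play_rows", "data": {"steps": [[[0.003,6e-05,0,0,0,-0.001,0],[0.003,6e-05,0,0,0,-0.001,0],[0.003,6e-05,0,0,0,-0.001,0],[0.003,6e-05,0,0,0,-0.001,0],[0.003,6e-05,0,0,0,-0.001,0],[0.003,6e-05,0,0,0,-0.001,0],[0.003,6e-05,0,0,0,-0.001,0],[0.003,6e-05,0,0,0,-0.001,0],[0.003,6e-05,0,0,0,-0.001,0],[0.003,6e-05,0,0,0,-0.001,0],[0.003,6e-05,0,0,0,-0.001,0],[0.003,6e-05,0,0,0,-0.001,0]]]}}

```text
time_s: 8.8
tool_pos: [0.5008, 0.1014, 0.0381]
tool_rot: [180.0, -0.0, 87.1]
force: [-0.4, -0.5, 0.6]
grip_width: 0.0004
grasp_force: 0.3
```

```bash
python3 chk.py pics/c2.png
python3 - <<'E'
import cv2
from cell import *
c=read_camera('wrist')['frame'];cv2.imwrite('pics/c2w.png',cv2.resize(c[0:240,220:420,::-1],None,fx=2.5,fy=2.5,interpolation=cv2.INTER_CUBIC))
E
```

```text
8.8 [0.5008 0.1014 0.0381] [180.    -0.    87.09] [-0.4 -0.5  0.6] rack in loader [-36.48 -31.91  -0.74]
```

View pics/c2w.png

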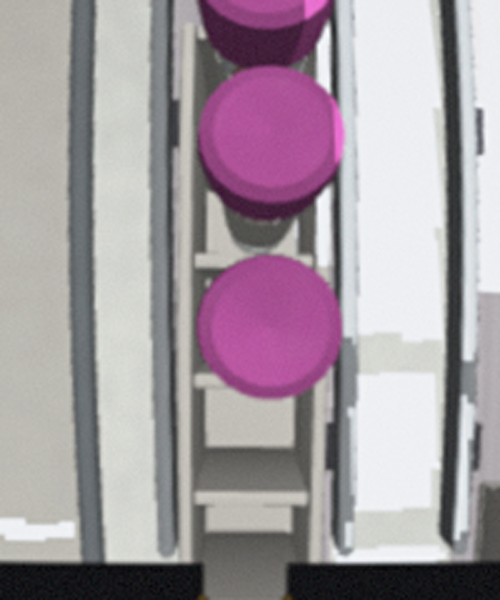

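The wrist view shows the rails at about 163 and 343 and the rack at about 182–322. Allowing for perspective, the rack is within 1 mm of the lane centre and nearly straight. I continue.

>>> {"op": "play_rows", "data": {"steps": [[[0.003,6e-05,0,0,0,-0.001,0],[0.003,6e-05,0,0,0,-0.001,0],[0.003,6e-05,0,0,0,-0.001,0],[0.003,6e-05,0,0,0,-0.001,0],[0.003,6e-05,0,0,0,-0.001,0],[0.003,6e-05,0,0,0,-0.001,0],[0.003,6e-05,0,0,0,-0.001,0],[0.003,6e-05,0,0,0,-0.001,0],[0.003,6e-05,0,0,0,-0.001,0],[0.003,6e-05,0,0,0,-0.001,0],[0.003,6e-05,0,0,0,-0.001,0],[0.003,6e-05,0,0,0,-0.001,0]]]}}

```text
time_s: 10.2
tool_pos: [0.5031, 0.1373, 0.0381]
tool_rot: [180.0, -0.0, 87.8]
force: [0.3, -1.0, 0.7]
grip_width: 0.0004
grasp_force: 0.8
```

>>> {"op": "play_rows", "data": {"steps": [[[0.003,0,0,0,0,0,0],[0.003,0,0,0,0,0,0],[0.003,0,0,0,0,0,0],[0.003,0,0,0,0,0,0],[0.003,0,0,0,0,0,0],[0.003,0,0,0,0,0,0],[0.003,0,0,0,0,0,0],[0.003,0,0,0,0,0,0],[0.003,0,0,0,0,0,0],[0.003,0,0,0,0,0,0],[0.003,0,0,0,0,0,0],[0.003,0,0,0,0,0,0]]]}}

```text
time_s: 11.4
tool_pos: [0.5045, 0.1733, 0.0381]
tool_rot: [180.0, -0.0, 87.8]
force: [-0.2, -2.4, 1.0]
grip_width: 0.0005
grasp_force: 0.8
```

```bash
python3 chk.py pics/c3.png
python3 - <<'E'
import cv2,numpy as np
from cell import *
c=read_camera('wrist')['frame'];a=cv2.resize(c[0:240,220:420,::-1],None,fx=2,fy=2,interpolation=cv2.INTER_CUBIC)
b=cv2.imread('pics/c3.png')[:,:400];a=cv2.copyMakeBorder(a,0,b.shape[0]-a.shape[0],0,0,0) if b.shape[0]>a.shape[0] else a[:b.shape[0]]
cv2.imwrite('pics/c3w.png',np.hstack([b,a]))
E
```

```text
11.4 [0.5045 0.1733 0.0381] [180.    -0.    87.77] [-0.2 -2.4  1. ] rack in loader [-36.23  40.06  -0.06]
```

View pics/c3w.png

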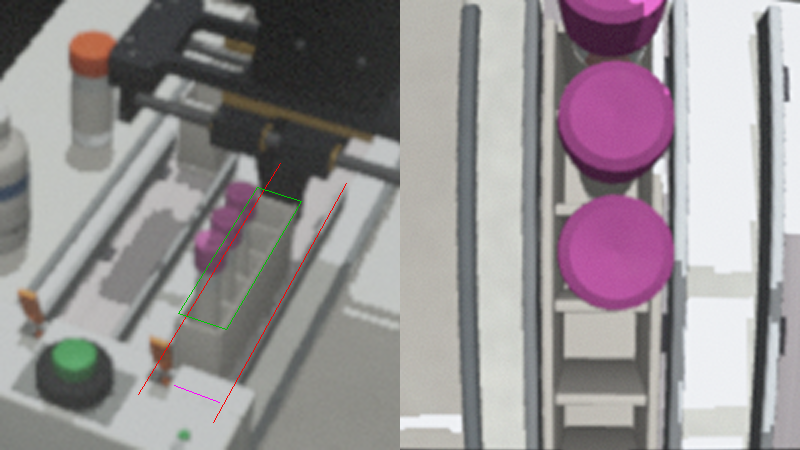

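The rack is about 1 mm off centre and straight (rails at 532 and 676, rack at 544–657 in the right panel), with roughly 30–34 mm left. I approach the stop more slowly.

>>> {"op": "play_rows", "data": {"steps": [[[0.003,0,0,0,0,0,0],[0.003,0,0,0,0,0,0],[0.003,0,0,0,0,0,0],[0.003,0,0,0,0,0,0],[0.003,0,0,0,0,0,0],[0.003,0,0,0,0,0,0],[0.002,0,0,0,0,0,0],[0.002,0,0,0,0,0,0],[0.002,0,0,0,0,0,0],[0.002,0,0,0,0,0,0],[0.001,0,0,0,0,0,0],[0.001,0,0,0,0,0,0]]]}}

```text
time_s: 12.8
tool_pos: [0.5056, 0.2011, 0.0381]
tool_rot: [180.0, -0.0, 87.8]
force: [-0.2, -1.1, -0.4]
grip_width: 0.0004
grasp_force: 0.4
```

>>> {"op": "play_rows", "data": {"steps": [[[0.001,0,0,0,0,0,0],[0.001,0,0,0,0,0,0],[0.001,0,0,0,0,0,0]]]}}

```text
time_s: 13.1
tool_pos: [0.5057, 0.204, 0.0381]
tool_rot: [180.0, -0.0, 87.8]
force: [-0.7, 0.0, 0.3]
grip_width: 0.0004
grasp_force: 0.4
```

>>> {"op": "play_rows", "data": {"steps": [[[0.001,0,0,0,0,0,0],[0.001,0,0,0,0,0,0],[0,0,0,0,0,0,0]]]}}

```text
time_s: 13.4
tool_pos: [0.506, 0.2047, 0.038]
tool_rot: [-180.0, 0.1, 87.7]
force: [-0.2, -5.3, 0.7]
grip_width: 0.0005
grasp_force: 2.5
```

>>> {"op": "play_rows", "data": {"steps": [[[0.001,0,0,0,0,0,0],[0,0,0,0,0,0,0]]]}}

```text
time_s: 13.6
tool_pos: [0.506, 0.2047, 0.038]
tool_rot: [-180.0, 0.2, 87.7]
force: [-0.4, -7.5, 2.3]
grip_width: 0.0004
grasp_force: 3.5
```

>>> {"op": "play_rows", "data": {"steps": [[[0.001,0,0,0,0,0,0],[0,0,0,0,0,0,0]]]}}

```text
time_s: 13.8
tool_pos: [0.506, 0.2047, 0.038]
tool_rot: [-180.0, 0.2, 87.7]
force: [-1.0, -9.2, 2.8]
grip_width: 0.0004
grasp_force: 4.5
```

The force climbs while the position holds at y=0.2047, so the rack is at the stop. I back off, rise, and check the flag and key.

>>> {"op": "play_rows", "data": {"steps": [[[-0.002,0,0,0,0,0,0],[-0.003,0,0,0,0,0,0],[-0.008,0,0,0,0,0,0],[-0.012,0,0,0,0,0,0],[-0.01,0,0,0,0,0,0],[0,0,-0.02,0,0,0,0],[0,0,-0.03,0,0,0,0],[0,0,-0.03,0,0,0,0],[0,0,-0.03,0,0,0,0],[0,0,-0.03,0,0,0,0],[0,0,-0.02,0,0,0,0],[0,0,0,0,0,0,0]]]}}

```text
time_s: 15.0
tool_pos: [0.5064, 0.1731, 0.2014]
tool_rot: [179.7, -0.2, 87.7]
force: [1.1, -0.7, 0.1]
grip_width: 0.0003
grasp_force: 0.0
```

Run:
```python
from h import *
from cell import *
p=np.load('p.npy');T=read_camera('top');S=read_camera('side')
for n in('top','side'):
    for t in('start_key','flag_near','tube_rack'):print(n,t,[(round(s['p'],2),np.round(s['extent'],1).tolist(),[round(float(v.mean()),1) for v in np.nonzero(s['pixels'])[::-1]]) for s in silhouettes(n,t)][:3])
# key from first pictures
K=least_squares(lambda X:np.r_[(proj(T,X)-[234,202])[0],(proj(S,X)-[306,270])[0]],[.548,.359,.085]);print('key',K.x,K.fun,'model',tf(p,(0,164,84)),proj(T,tf(p,(0,164,84))),proj(S,tf(p,(0,164,84))))
print(get_obs()['tool_pos'])
a=cv2.resize(S['frame'][190:340,250:400,::-1],None,fx=2.7,fy=2.7,interpolation=cv2.INTER_CUBIC);b=cv2.resize(T['frame'][170:260,215:362,::-1],None,fx=2.7,fy=2.7,interpolation=cv2.INTER_CUBIC)
b=cv2.copyMakeBorder(b,0,a.shape[0]-b.shape[0],0,0,0);cv2.imwrite('pics/home.png',np.hstack([a,b])[:,:800])
```

```text
top start_key [(0.6, [228.7, 196.6, 242.0, 207.5], [235.5, 202.0])]
top flag_near [(0.33, [273.2, 234.5, 306.4, 236.7], [295.6, 236.4])]
top tube_rack [(0.67, [258.3, 217.5, 305.3, 235.3], [283.9, 227.6])]
side start_key [(0.49, [296.8, 261.0, 315.3, 277.9], [304.9, 269.2])]
side flag_near [(0.41, [335.5, 256.3, 339.8, 275.0], [335.8, 263.6])]
side tube_rack [(0.65, [347.9, 224.8, 373.9, 275.7], [359.8, 250.6])]
key [0.54716175 0.35965053 0.08945056] [ 0.23251457  0.98109973 -0.74380138 -0.17968752] model [[0.54787036 0.35921329 0.084     ]] [[235.04362761 202.95016196]] [[304.92556895 272.0704606 ]]
[0.50396453 0.17279981 0.1970154 ]
```

View pics/home.png

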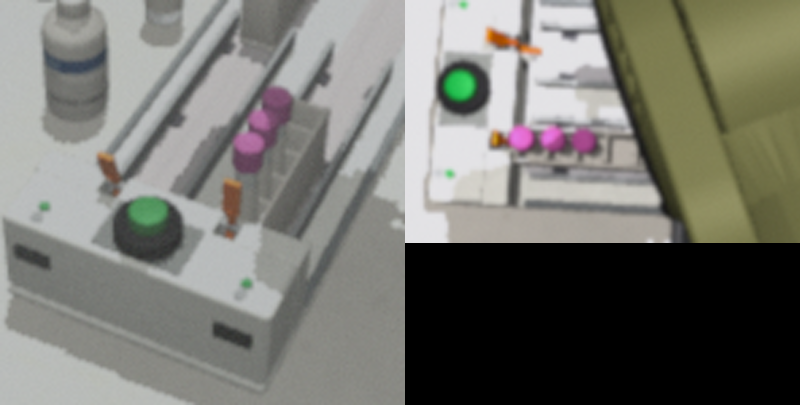

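The rack is home with the near flag tipped upright (left panel, about (231,200)) and all tubes standing. The key top triangulates to (0.547, 0.360, ~0.087). I move over it.

>>> {"op": "play_rows", "data": {"steps": [[[0.03,0.006,0,0,0,0,0],[0.03,0.006,0,0,0,0,0],[0.03,0.006,0,0,0,0,0],[0.03,0.006,0,0,0,0,0],[0.03,0.006,0,0,0,0,0],[0.02,0.006,0,0,0,0,0],[0.018,0,0,0,0,0,0],[0,0,0.03,0,0,0,0],[0,0,0.03,0,0,0,0],[0,0,0.025,0,0,0,0],[0,0,0,0,0,0,0],[0,0,0,0,0,0,0]]]}}

```text
time_s: 16.6
tool_pos: [0.5477, 0.3593, 0.1132]
tool_rot: [-180.0, 0.0, 87.8]
force: [-0.4, 0.0, 0.0]
grip_width: 0.0009
grasp_force: 0.0
```

>>> {"op": "play_rows", "data": {"steps": [[[0,0,0.008,0,0,0,0],[0,0,0.008,0,0,0,0],[0,0,0.004,0,0,0,0],[0,0,0,0,0,0,0]]]}}

```text
time_s: 17.0
tool_pos: [0.5478, 0.3595, 0.093]
tool_rot: [180.0, -0.0, 87.8]
force: [0.1, -0.2, 1.8]
grip_width: 0.0005
grasp_force: 0.9
```

>>> {"op": "play_rows", "data": {"steps": [[[0,0,0.002,0,0,0,0],[0,0,0.002,0,0,0,0],[0,0,0,0,0,0,0]]]}}

```text
time_s: 17.3
tool_pos: [0.5479, 0.3596, 0.0896]
tool_rot: [180.0, -0.0, 87.8]
force: [-1.8, -0.2, 3.6]
grip_width: 0.0004
grasp_force: 1.9
```

>>> {"op": "play_rows", "data": {"steps": [[[0,0,0.002,0,0,0,0],[0,0,0.002,0,0,0,0],[0,0,0,0,0,0,0]]]}}

```text
time_s: 17.6
tool_pos: [0.548, 0.3597, 0.0891]
tool_rot: [180.0, -0.1, 87.8]
force: [-7.5, -4.6, 20.1]
grip_width: 0.0005
grasp_force: 10.3
```

The key bottomed at z≈0.089, with force past 4 N to a hard stop at 20 N. I release and move clear.

>>> {"op": "play_rows", "data": {"steps": [[[0,0,-0.004,0,0,0,0],[0,0,-0.01,0,0,0,0],[0,0,-0.03,0,0,0,0],[0,0,-0.04,0,0,0,0],[0,0,-0.04,0,0,0,0],[0,0,-0.03,0,0,0,0],[0.04,0,0,0,0,0,0],[0.04,0,0,0,0,0,0],[0.04,0,0,0,0,0,0],[0,0,0,0,0,0,0],[0,0,0,0,0,0,0],[0,0,0,0,0,0,0]]]}}

```text
time_s: 18.8
tool_pos: [0.5532, 0.478, 0.2389]
tool_rot: [180.0, 0.1, 87.7]
force: [-0.1, -0.2, -0.1]
grip_width: 0.0007
grasp_force: 0.0
```

Run:
```python
from h import *
from cell import *
p=np.load('p.npy');o=get_obs();print(o['time_s'],o['tool_pos'],o['force'])
for n in('top','side'):
    read_camera(n)
    for t in('start_key','tube_rack','empty_rack','wash_bottle','sample_pot'):print(n,t,[(round(s['p'],2),np.round(s['extent'],1).tolist()) for s in silhouettes(n,t)][:1])
```

```text
18.8 [0.55315085 0.47795196 0.23887859] [-0.06491427 -0.20459596 -0.12541469]
top start_key [(0.63, [227.5, 196.3, 242.8, 205.7])]
top tube_rack [(0.94, [255.9, 219.6, 313.2, 234.8])]
top empty_rack [(0.75, [357.3, 186.9, 416.1, 204.7])]
top wash_bottle [(0.74, [307.5, 133.1, 326.3, 161.3])]
top sample_pot [(0.84, [358.1, 143.5, 378.7, 168.4])]
side start_key [(0.77, [300.1, 263.4, 314.8, 278.0])]
side tube_rack [(0.94, [348.1, 227.2, 372.3, 274.6])]
side empty_rack [(0.85, [344.5, 150.9, 375.1, 207.3])]
side wash_bottle [(0.88, [268.3, 202.9, 291.3, 232.0])]
side sample_pot [(0.35, [308.8, 158.4, 318.9, 165.0])]
```

```bash
python3 -c "from cell import *;print(sign_off())"
```

```text
the job is handed in; nothing more can be done
None
```

I pushed the tube rack home in the near lane, tipped its flag, pressed the start key down once and let it up, and moved the arm clear; the job is handed in, and the final camera check showed the empty rack, bottle and pot unmoved as far as they were visible, but the result was not reported back.

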